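# Make sure the print dryer is switched on

### The arm

A 6-joint arm with a two-finger parallel gripper is mounted at the origin on a cart in front of the work surface, level with it; the furniture and walls round the work are solid. World frame = base frame: x ahead of the robot, y to its left, z up, the work surface at z = 0. Lengths are in m, angles in rad, forces in N, time in s.
With the tool pointing down it reaches from about 0.2 to 0.875 m from the base axis. Payload 3.4 kg.
Tool frame: the origin (TCP) lies at the centre of the arm's flange, where the gripper is bolted on; the fingertips stand 199 mm ahead of it and the grasp point (between the pads) lies 180 mm ahead of it; z points along the fingers, y is the line along which they close (so a half turn about z gives the same grasp; the last joint's range is limited). The gripper opens to 94 mm and grips with 3 to 60 N. Pads are 16 mm wide; open, the fingers measure 119 mm over their backs; the gripper's body (75 mm by 177 mm) begins 78 mm behind the grasp point.
Start: joints at [1.026, 0.276, 1.505, -0, 1.361, -0.121], TCP at [0.236, 0.524, 0.405] pointing down, gripper open.
Joint ranges: [-2.89, 2.89], [-0.75, 2.08], [0.22, 2.7], [-1.18, 4.32], [0.11, 2.71], [-2.7, 2.7]. Speed limits (rad/s): [2.57, 2.57, 3.14, 3.14, 3.14, 3.14].

### API

Orientations are given as [roll, pitch, yaw] about the fixed x, y, z axes, in that order (R = Rz(yaw) Ry(pitch) Rx(roll)).
In Python, from workcell import get_obs, read_camera, close_job, silhouettes gives the robot as it stands. The module is installed in compiled form; this text tells all that it offers.
- The arm moves only by the tool servo_tool, never from a script. Its argument "commands" is text: rows parted by semicolons, each of 5 numbers parted by spaces: the shift along the tool's x, y, z in m, then the turn about the tool's z in rad, then the closure, from -1 (fully open) to 1 (shut), so that 0 is half open. A call has 1 to 8 rows; each row is the pose to reach, as a shift and turn from the pose commanded when the call began, along the tool's axes at that moment; what a row does not reach only later rows make up. A row lasts 1/10 s, in which the tool goes at most 50 mm and 8.59 degrees, less where a joint would pass 70% of its speed; a pose out of reach is approached as far as the arm can. A call with a gripper value outside its range is refused whole. The fingers move at their own pace and stop on an object; "grip_force" is the grip in N (left out, the last holds). Time passes only in rows, so rows that repeat a pose let the fingers close. It gives the time, the measured TCP pose, the force, the opening and the grip force at its end, in the units of the state.
- get_obs(): the state, without advancing time (a new reading comes with each control period).
- read_camera(name): name is "side" or "top"; returns a dict with "pixels" (384x512x3 uint8, blue, green, red), "fovy" (degrees; the focal length in pixels is half the picture's height over the tangent of half this angle, whatever the lens; pixels are square), "cx", "cy" (the principal point, pixels), "k1" (the pictures are not rectified: a ray, as slopes to the right and down, at radius r is drawn at 1 + k1 r^2 times it, then the intrinsics apply), "view" (4x4, takes a point from world to camera coordinates). Camera axes: x right, y up, looking along -z (the intrinsics and any distortion apply to the point x, -y, -z); pixel columns grow to the right and rows downward; lengths in m; the calibration is good to about 2 mm. A picture is of the moment at which its call begins. There is no depth.
- close_job(): hands the job in; it is judged then, once.
Trained networks look in a picture, given as the dict that the camera call returned (one of the last four; its "shot" number tells which), for a name from the list of things; names that differ only in an ending like _2 or _b are one class to them, and where a whole thing is asked for, a point or a joint stands for the part that bears it (a point fixed in the world has none). Each returns a list of dicts, best first, with "p" (0 to 1); they miss things now and then, are a little off and sometimes report something else, mostly with a low value. They report only what shows in the picture. A call takes as long as a camera call.
- silhouettes(picture, thing): "pixels" (384x512 bool, what is visible of it) and "rect" ([left, top, right, bottom] in pixels, round what is visible of it).
The state is a dict: "time_s": time; "joints": joint angles; "qvel": joint speeds; "tau": joint torques, N m; "tool_pos": TCP position; "tool_rot": TCP orientation; "wrist_force": force on the tool from outside, world axes, zero at the start; "wrist_torque": the same for the moment, N m; "finger_gap": finger opening in m; "finger_force": force on a finger pad.
Only numpy, scipy, OpenCV 4.12 (cv2) and the standard library are available. Lean on these libraries where they do the work, as an engineer would, in place of code of your own. Each camera call takes 0.05 s, during which the arm holds its last target. There are 200 camera calls.

### The job

The switch boxes have no pilot lights, so feel whether the print dryer is on: in every case rest a fingertip lightly on the ON end (the far one, by the raised rib) of the rocker on the longer box, the one with two round fuse caps. If that end stands up the dryer is off: press it gently down until it snaps over and stays; if it is already down, leave it on. Do not flip the rocker of the short box, never turn the dryer off, and take your hand away at the end.

Things in the scene. Friction and masses are not known exactly. Their poses are not given: they have to be found in the camera images.
- dryer_box: Print dryer's switch box: grey, 100 (x) x 180 (y) x 48 mm high, fixed on the table; a black rocker in the middle of its top, a round black fuse cap (26 mm wide, 12 mm high) 58 mm to either side along y. Origin: centre of its underside; z up; x points from the rocker's OFF end to its ON end, roughly away from the robot. A raised steel rib 45 mm along +x on the box top marks the ON end.
- dryer_rocker: Black rocker, 66 mm (x, OFF to ON end) x 38 mm, flat top, 4 mm or more proud of the box. Origin: its pivot, 50 mm above the table over the box's middle; the top is 10 mm above it along its z. Tilts 0.16 rad either way: ON end up = off, down = on; snaps over and stays on either side. Pressing the raised ON end takes about 4.5 N, then it falls to a hard stop.
- dryer_on_end (a point): The point to feel and press: on the top face of the dryer rocker, 24 mm from its middle towards the ON end. It stands 64 mm above the table when off (raised) and 56 mm when on (down). Moves with the rocker.
- lamp_on_end (a point): The same point on the same kind of rocker of the other switch box (the lamp's), which is short and square, 100 x 100 x 48 mm, with no fuse caps. It may be on or off: leave it as it is.

How it is judged:
By the outcome, as a careful person would: the job done as asked, in the order asked, and still so for the second after the job is handed in, with the robot touching nothing.
It also fails if it takes over 29 s, if anything falls off the work surface, if the arm or the gripper's body presses on something with over 40 N, if the wrist force passes 120 N, or if a joint passes its speed limit or range.

## Working session

There is one attempt and no reset: what is moved stays moved. The work goes in short steps, Python scripts to look and compute and a tool call to move; the robot and the scene stay as the last step left them, time stands still between calls to the robot, and variables do not carry over. Pictures are saved under pics/ and viewed, at most 10 in all, crops included, and the job is handed in when it is done.

Besides the shell and the picture viewer there is one more tool, called as name(argument=value, ...) on one line, values as JSON. servo_tool: Moves the arm, as the interface text tells. Its arguments: {"type":"object","properties":{"commands":{"type":"string"},"grip_force":{"type":"number"}},"required":["commands"]}

```bash
mkdir -p pics; cat > h.py <<'E'
import numpy as np, cv2
from workcell import *
def ray(p,u,v):
    f=192/np.tan(np.radians(p["fovy"])/2)
    a=np.array([(u-p["cx"])/f,(v-p["cy"])/f]); s=a.copy()
    for _ in range(20): s=a/(1+p["k1"]*(s@s))
    V=np.array(p["view"]); R=V[:3,:3]
    return -R.T@V[:3,3], R.T@np.array([s[0],-s[1],-1])
def atz(p,u,v,z):
    o,d=ray(p,u,v); return o+d*(z-o[2])/d[2]
def proj(p,X):
    f=192/np.tan(np.radians(p["fovy"])/2)
    c=np.array(p["view"])[:3]@np.append(X,1); s=np.array([c[0],-c[1]])/-c[2]
    s=s*(1+p["k1"]*(s@s)); return s*f+[p["cx"],p["cy"]]
E
python3 - <<'E'
from h import *
o=get_obs(); print({k:np.round(v,3) for k,v in o.items()})
for n in ["top","side"]:
    p=read_camera(n); cv2.imwrite(f"pics/{n}1.png",p["pixels"])
    print(n,p["fovy"],p["k1"],np.round(ray(p,256,192)[0],3))
    for t in ["dryer_box","dryer_rocker","lamp_on_end"]:
        for s in silhouettes(p,t)[:3]:
            m=s["pixels"].astype(np.uint8); v,u=np.nonzero(m)
            if len(u)<5: continue
            z={"dryer_box":.048}.get(t,.06)
            c=max(cv2.findContours(m,0,2)[0],key=cv2.contourArea)
            q=np.array([atz(p,*x,z)[:2] for x in c[:,0].astype(float)])
            r=cv2.minAreaRect((q*1000).astype(np.float32))
            print(t,round(s["p"],2),s["rect"],len(u),np.round(atz(p,u.mean(),v.mean(),z),3),np.round(r[0],0),np.round(r[1],0),round(r[2],1))
E
```

```text
{'time_s': np.float64(0.0), 'joints': array([ 1.026,  0.277,  1.506, -0.   ,  1.361, -0.121]), 'qvel': array([ 0.   , -0.001, -0.   ,  0.   , -0.002, -0.002]), 'tau': array([-0.0000e+00, -4.0457e+01, -2.3724e+01,  7.0000e-02,  3.4000e-02,
       -0.0000e+00]), 'tool_pos': array([0.236, 0.524, 0.404]), 'tool_rot': array([-3.14 , -0.   ,  2.718]), 'wrist_force': array([ 0.023,  1.047, -0.407]), 'wrist_torque': array([ 0.013, -0.03 ,  0.002]), 'finger_force': np.float64(0.0), 'finger_gap': np.float64(0.094)}
top 44.711808317613794 -0.14727578441789502 [ 0.503 -0.017  1.11 ]
dryer_box 0.72 [132.8, 162.8, 214.2, 217.2] 3493 [0.594 0.198 0.048] [603. 199.] [119. 185.] 1.5
dryer_rocker 0.66 [164.3, 179.9, 184.1, 205.5] 467 [0.593 0.198 0.06 ] [593. 199.] [64. 37.] 2.2
lamp_on_end 0.8 [328.1, 188.6, 348.2, 218.0] 529 [ 0.575 -0.179  0.06 ] [ 576. -178.] [66. 41.] 0.5
side 55.67225924970673 0.03581160127656136 [ 0.47  -0.657  0.579]
dryer_box 0.66 [225.0, 134.5, 275.2, 188.6] 1825 [0.59  0.156 0.048] [596. 168.] [119. 236.] 0.5
dryer_rocker 0.69 [235.4, 148.1, 262.7, 158.1] 239 [0.59  0.189 0.06 ] [591. 188.] [52. 67.] 79.4
lamp_on_end 0.71 [248.7, 245.2, 285.0, 264.4] 592 [ 0.571 -0.187  0.06 ] [ 572. -185.] [49. 66.] 86.7
```

View pics/top1.png

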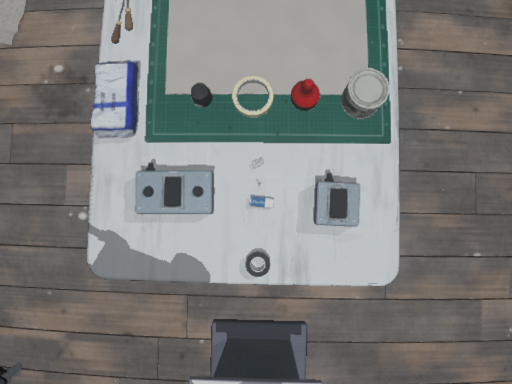

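View pics/side1.png

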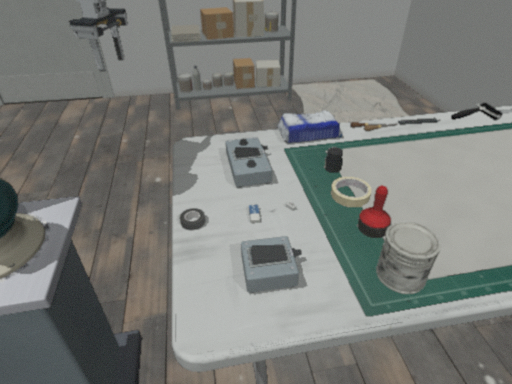

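The top view shows the long dryer box with its two caps at about (148,191) and (198,191) and its rocker at (173,192). The short lamp box is at (338,204). The side view agrees: long box at (248,160), short box at (270,262). I'll crop in to check the rib side and the yaw.

```bash
python3 - <<'E'
from h import *
p=read_camera("top"); g=cv2.cvtColor(p["pixels"],6)
im=p["pixels"][150:225,125:225]
def cen(z,u0,u1,v0,v1):
    m=g[v0:v1,u0:u1]<55; v,u=np.nonzero(m); return atz(p,u.mean()+u0,v.mean()+v0,z),m.sum()
a,n1=cen(.06,140,156,182,200); b,n2=cen(.06,190,206,182,200); r,n3=cen(.06,162,184,174,209)
yaw=np.arctan2(-(a-b)[0],(a-b)[1])
print(np.round([a,b,r,(a+b)/2],4),n1,n2,n3,np.linalg.norm(a-b),"yaw",yaw)
c=(a+b)/2; x=np.array([np.cos(yaw),np.sin(yaw),0]); t=c+.024*x; print("target",t)
ob=get_obs(); d=t-ob["tool_pos"]; w=ob["tool_rot"][2]
print("tool shift",d[0]*np.cos(w)+d[1]*np.sin(w),d[0]*np.sin(w)-d[1]*np.cos(w),"turn",w-(np.pi+yaw), "z tip",ob["tool_pos"][2]-.199)
q=read_camera("side"); s=q["pixels"][125:195,215:285]
cv2.imwrite("pics/c2.png",np.hstack([cv2.resize(im,(533,400),interpolation=2)[:,:400],cv2.resize(s,(400,400),interpolation=2)]))
E
```

```text
[[0.5909 0.2495 0.06  ]
 [   nan    nan    nan]
 [0.5828 0.1961 0.06  ]
 [   nan    nan    nan]] 7 0 9 nan yaw nan
target [nan nan nan]
tool shift nan nan turn nan z tip 0.20562156030326184<stdin>:5: RuntimeWarning: Mean of empty slice.
  ret = ret.dtype.type(ret / rcount)
```

View pics/c2.png

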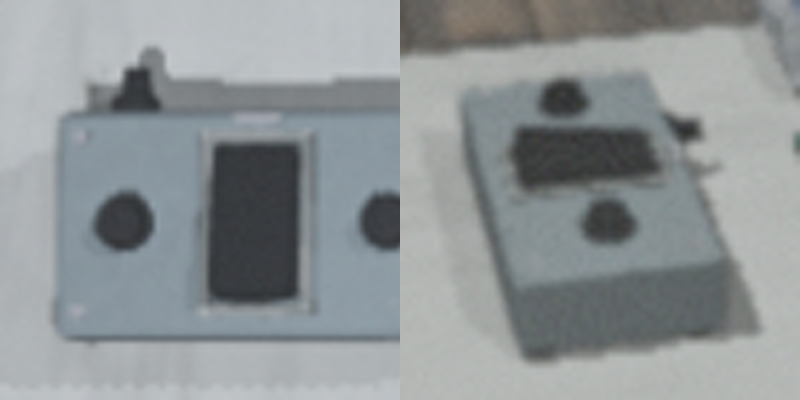

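The crop shows the light rib at the rocker's far end (top of the left half), so ON is away from the robot. My threshold was too dark, so I'm redoing it.

```bash
python3 - <<'E'
from h import *
p=read_camera("top"); g=cv2.cvtColor(p["pixels"],6)
def cen(z,u0,u1,v0,v1):
    m=g[v0:v1,u0:u1]<90; v,u=np.nonzero(m); return atz(p,u.mean()+u0,v.mean()+v0,z),m.sum()
a,n1=cen(.06,140,156,182,200); b,n2=cen(.06,190,206,182,200); r,n3=cen(.06,162,184,174,209)
yaw=np.arctan2(-(a-b)[0],(a-b)[1])
print(np.round([a,b,r,(a+b)/2],4),n1,n2,n3,np.linalg.norm(a-b),"yaw",yaw)
c=(a+b)/2; x=np.array([np.cos(yaw),np.sin(yaw),0]); t=c+.024*x; print("target",t)
ob=get_obs(); d=t-ob["tool_pos"]; w=ob["tool_rot"][2]
print("tool shift",d[0]*np.cos(w)+d[1]*np.sin(w),d[0]*np.sin(w)-d[1]*np.cos(w),"turn",w-(np.pi+yaw), "z tip",ob["tool_pos"][2]-.199)
E
```

```text
[[0.5919 0.2545 0.06  ]
 [0.5942 0.1403 0.06  ]
 [0.5923 0.1984 0.06  ]
 [0.5931 0.1974 0.06  ]] 90 81 488 0.1142505754755586 yaw 0.020682315000904415
target [0.61706121 0.19786755 0.06      ]
tool shift -0.48109524186245056 -0.1409022675477457 turn -0.44444477824072237 z tip 0.2056704665504014
```

servo_tool(commands="-0.12 -0.035 0 -0.15 1; -0.24 -0.07 0 -0.3 1; -0.36 -0.105 0 -0.444 1; -0.481 -0.141 0 -0.444 1; -0.481 -0.141 0 -0.444 1; -0.481 -0.141 0 -0.444 1; -0.481 -0.141 0 -0.444 1; -0.481 -0.141 0 -0.444 1", grip_force=20)

```text
time_s: 1.35
tool_pos: [0.5322, 0.2702, 0.4049]
tool_rot: [3.141, 0.0, -3.122]
wrist_force: [0.2, 0.7, 0.1]
finger_gap: 0.0333
finger_force: 0.0
```

servo_tool(commands="-0.038 -0.034 0 0 1; -0.076 -0.067 0.05 0 1; -0.076 -0.067 0.09 0 1; -0.076 -0.067 0.11 0 1; -0.076 -0.067 0.11 0 1; -0.076 -0.067 0.11 0 1")

```text
time_s: 1.95
tool_pos: [0.6085, 0.2065, 0.295]
tool_rot: [3.141, -0.0, -3.121]
wrist_force: [0.4, -0.5, -0.1]
finger_gap: 0.0004
finger_force: 0.0
```

```bash
python3 - <<'E'
from h import *
p=read_camera("top"); q=read_camera("side"); o=get_obs(); print(o["tool_pos"],o["tool_rot"],o["wrist_force"],o["finger_gap"])
cv2.imwrite("pics/c3.png",np.hstack([cv2.resize(p["pixels"][140:240,125:225],(400,400),interpolation=2),cv2.resize(q["pixels"][100:200,190:290],(400,400),interpolation=2)]))
t=np.array([.6171,.1979]);d=t-o["tool_pos"][:2];w=o["tool_rot"][2]
print(d[0]*np.cos(w)+d[1]*np.sin(w),d[0]*np.sin(w)-d[1]*np.cos(w),o["tool_pos"][2]-.199)
E
```

```text
[0.60879467 0.20702805 0.29702691] [ 3.14061305  0.00397543 -3.12076297] [ 0.50927466  1.09599661 -0.50921666] 0.00044367928382802103
-0.008113409322705089 -0.009299055583124789 0.0980269096192305
```

View pics/c3.png

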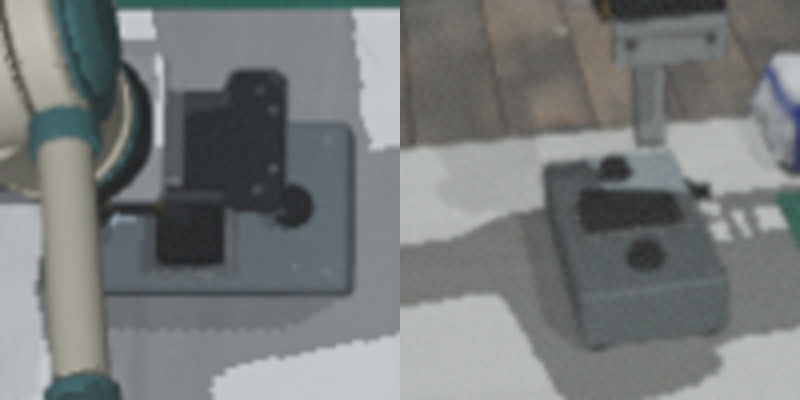

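The picture shows closed fingers above the box near the rocker's far end, slightly towards +y. Next I correct that and go lower.

servo_tool(commands="-0.008 -0.009 0.0 0 1; -0.008 -0.009 0.012 0 1; -0.008 -0.009 0.02 0 1; -0.008 -0.009 0.02 0 1; -0.008 -0.009 0.02 0 1")

```text
time_s: 2.55
tool_pos: [0.6162, 0.1976, 0.2741]
tool_rot: [-3.141, -0.001, -3.121]
wrist_force: [0.5, -1.0, -0.1]
finger_gap: 0.0003
finger_force: 0.0
```

```bash
python3 - <<'E'
from h import *
P=[];F=[]
for i in range(6):
    read_camera("top"); o=get_obs(); P.append(o["tool_pos"]);F.append(o["wrist_force"])
print(np.mean(P,0),np.std(P,0),np.mean(F,0),np.std(F,0),o["tool_rot"])
E
```

```text
[0.61648818 0.19767257 0.27481762] [5.60300127e-05 8.31094168e-06 1.74746387e-04] [-0.22790951  0.24152915  0.10963779] [0.66591756 0.27191133 0.41127522] [ 3.14141508e+00  5.46422673e-04 -3.12122752e+00]
```

servo_tool(commands="0 0 0.004 0 1; 0 0 0.008 0 1; 0 0 0.008 0 1; 0 0 0.0085 0 1; 0 0 0.0085 0 1; 0 0 0.009 0 1; 0 0 0.009 0 1; 0 0 0.009 0 1")

```text
time_s: 3.65
tool_pos: [0.6165, 0.1975, 0.2658]
tool_rot: [3.141, 0.0, -3.121]
wrist_force: [0.2, 0.6, 0.7]
finger_gap: 0.0002
finger_force: 0.0
```

servo_tool(commands="0 0 0.0005 0 1; 0 0 0.0005 0 1; 0 0 0.0005 0 1")

```text
time_s: 3.95
tool_pos: [0.6165, 0.1976, 0.2652]
tool_rot: [3.142, -0.0, -3.121]
wrist_force: [0.4, -0.7, -0.0]
finger_gap: 0.0003
finger_force: 0.0
```

servo_tool(commands="0 0 0.0005 0 1; 0 0 0.0005 0 1; 0 0 0.0005 0 1")

```text
time_s: 4.25
tool_pos: [0.6164, 0.1976, 0.2646]
tool_rot: [3.142, -0.0, -3.121]
wrist_force: [0.7, 0.5, 0.2]
finger_gap: 0.0005
finger_force: 0.0
```

servo_tool(commands="0 0 0.0005 0 1; 0 0 0.0005 0 1; 0 0 0.0005 0 1")

```text
time_s: 4.55
tool_pos: [0.6165, 0.1975, 0.2642]
tool_rot: [3.142, 0.0, -3.121]
wrist_force: [-0.3, -0.8, -0.6]
finger_gap: 0.0003
finger_force: 0.0
```

servo_tool(commands="0 0 0.0005 0 1; 0 0 0.0005 0 1; 0 0 0.0005 0 1")

```text
time_s: 4.85
tool_pos: [0.6164, 0.1976, 0.2636]
tool_rot: [3.142, -0.0, -3.121]
wrist_force: [0.6, 0.0, 0.3]
finger_gap: 0.0007
finger_force: 0.0
```

servo_tool(commands="0 0 0.0004 0 1; 0 0 0.0004 0 1; 0 0 0.0004 0 1")

```text
time_s: 5.15
tool_pos: [0.6165, 0.1976, 0.2632]
tool_rot: [3.142, -0.0, -3.121]
wrist_force: [-0.6, 0.5, -0.4]
finger_gap: 0.0009
finger_force: 0.0
```

servo_tool(commands="0 0 0.0005 0 1; 0 0 0.0005 0 1; 0 0 0.0005 0 1")

```text
time_s: 5.45
tool_pos: [0.6164, 0.1976, 0.2628]
tool_rot: [3.142, 0.0, -3.121]
wrist_force: [-0.4, 0.0, -0.7]
finger_gap: 0.0004
finger_force: 0.0
```

servo_tool(commands="0 0 0.0005 0 1; 0 0 0.0005 0 1; 0 0 0.0005 0 1")

```text
time_s: 5.75
tool_pos: [0.6165, 0.1975, 0.2623]
tool_rot: [3.142, 0.0, -3.121]
wrist_force: [0.4, 0.4, -0.2]
finger_gap: 0.0007
finger_force: 0.0
```

```bash
python3 - <<'E'
from h import *
P=[];F=[]
for i in range(8):
    q=read_camera("side"); o=get_obs(); P.append(o["tool_pos"]);F.append(o["wrist_force"])
print(np.mean(P,0),np.mean(F,0),np.std(F,0),o["finger_gap"],o["time_s"])
cv2.imwrite("pics/c4.png",cv2.resize(q["pixels"][110:190,210:290],(600,600),interpolation=2))
E
```

```text
[0.61646281 0.19755224 0.26230208] [ 0.1881205   0.09685939 -0.127751  ] [0.32653175 0.79915414 0.34113348] 0.0006311540974100646 6.15
```

View pics/c4.png

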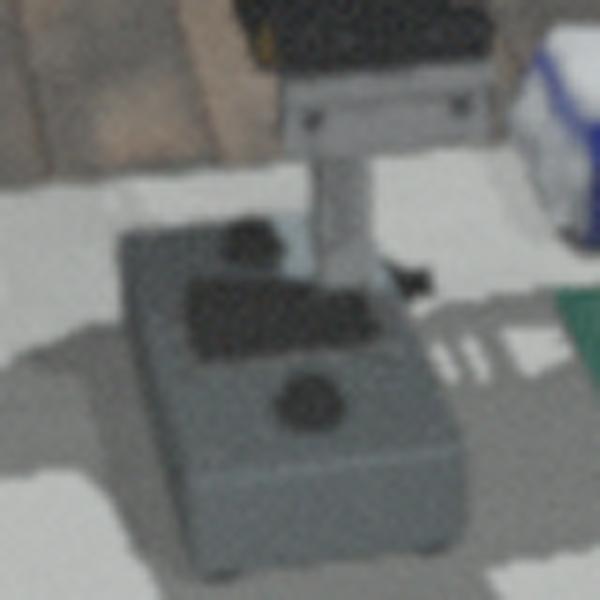

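The finger is over the far end of the rocker, with no contact at a tip height of 63.3 mm. I keep lowering.

servo_tool(commands="0 0 0.0005 0 1; 0 0 0.0005 0 1; 0 0 0.0005 0 1")

```text
time_s: 6.45
tool_pos: [0.6165, 0.1976, 0.2618]
tool_rot: [3.142, 0.0, -3.121]
wrist_force: [0.5, -0.4, 0.5]
finger_gap: 0.0005
finger_force: 0.0
```

servo_tool(commands="0 0 0.0005 0 1; 0 0 0.0005 0 1; 0 0 0.0005 0 1")

```text
time_s: 6.75
tool_pos: [0.6165, 0.1976, 0.2613]
tool_rot: [3.142, -0.0, -3.121]
wrist_force: [0.3, -0.2, -0.5]
finger_gap: 0.0004
finger_force: 0.0
```

servo_tool(commands="0 0 0.0005 0 1; 0 0 0.0005 0 1; 0 0 0.0005 0 1")

```text
time_s: 7.05
tool_pos: [0.6165, 0.1975, 0.2608]
tool_rot: [3.142, 0.0, -3.121]
wrist_force: [-0.4, -0.0, -0.0]
finger_gap: 0.0005
finger_force: 0.0
```

servo_tool(commands="0 0 0.0005 0 1; 0 0 0.0005 0 1; 0 0 0.0005 0 1")

```text
time_s: 7.35
tool_pos: [0.6165, 0.1975, 0.2602]
tool_rot: [3.142, -0.0, -3.121]
wrist_force: [0.1, -0.1, 0.3]
finger_gap: 0.0002
finger_force: 0.0
```

servo_tool(commands="0 0 0.0005 0 1; 0 0 0.001 0 1; 0 0 0.001 0 1; 0 0 0.0015 0 1; 0 0 0.0015 0 1; 0 0 0.0015 0 1")

```text
time_s: 7.95
tool_pos: [0.6165, 0.1975, 0.2588]
tool_rot: [3.142, -0.0, -3.121]
wrist_force: [-0.2, 0.2, 0.8]
finger_gap: 0.0007
finger_force: 0.0
```

servo_tool(commands="0 0 0.0005 0 1; 0 0 0.0005 0 1; 0 0 0.001 0 1; 0 0 0.001 0 1; 0 0 0.001 0 1")

```text
time_s: 8.45
tool_pos: [0.6164, 0.1976, 0.2578]
tool_rot: [3.142, -0.0, -3.121]
wrist_force: [0.2, 0.1, 0.5]
finger_gap: 0.0004
finger_force: 0.0
```

servo_tool(commands="0 0 0.0005 0 1; 0 0 0.0005 0 1; 0 0 0.0005 0 1")

```text
time_s: 8.75
tool_pos: [0.6165, 0.1976, 0.2573]
tool_rot: [3.142, 0.0, -3.121]
wrist_force: [-0.2, -0.7, -0.9]
finger_gap: 0.0001
finger_force: 0.0
```

servo_tool(commands="0 0 0.0004 0 1; 0 0 0.0004 0 1; 0 0 0.0004 0 1")

```text
time_s: 9.05
tool_pos: [0.6165, 0.1976, 0.2571]
tool_rot: [3.141, 0.0, -3.121]
wrist_force: [-0.9, -0.3, 1.7]
finger_gap: 0.0004
finger_force: 0.6
```

servo_tool(commands="0 0 0.0004 0 1; 0 0 0.0004 0 1; 0 0 0.0004 0 1")

```text
time_s: 9.35
tool_pos: [0.6165, 0.1976, 0.2569]
tool_rot: [3.141, 0.0, -3.121]
wrist_force: [-0.8, -0.8, 4.5]
finger_gap: 0.0005
finger_force: 1.9
```

servo_tool(commands="0 0 0.0003 0 1; 0 0 0.0003 0 1; 0 0 0.0003 0 1")

```text
time_s: 9.65
tool_pos: [0.6165, 0.1976, 0.2568]
tool_rot: [3.141, 0.001, -3.121]
wrist_force: [-1.1, -0.0, 6.8]
finger_gap: 0.0003
finger_force: 2.6
```

Contact is at a tip height of about 58 mm and holds firm at 6.8 N without snapping over. The ON end is therefore already down, so I leave it on and withdraw.

servo_tool(commands="0 0 -0.01 0 1; 0 0 -0.04 0 1; 0 0 -0.08 0 1; 0 0 -0.12 0 1; 0.05 0 -0.15 0 1; 0.1 0 -0.15 0 1; 0.14 0 -0.15 0 1; 0.14 0 -0.15 0 1")

```text
time_s: 10.45
tool_pos: [0.4704, 0.1943, 0.4064]
tool_rot: [-3.141, -0.005, -3.12]
wrist_force: [-0.1, -1.4, -0.4]
finger_gap: 0.0005
finger_force: 0.0
```

```bash
python3 - <<'E'
from h import *
q=read_camera("side"); o=get_obs(); print(o["tool_pos"],o["wrist_force"],o["time_s"])
cv2.imwrite("pics/c5.png",np.hstack([cv2.resize(q["pixels"][125:195,215:285],(400,400),interpolation=2),cv2.resize(q["pixels"][225:295,235:305],(400,400),interpolation=2)]))
E
```

```text
[0.47365665 0.19460347 0.40679272] [ 0.86987104 -0.21117013  1.05877638] 10.5
```

View pics/c5.png

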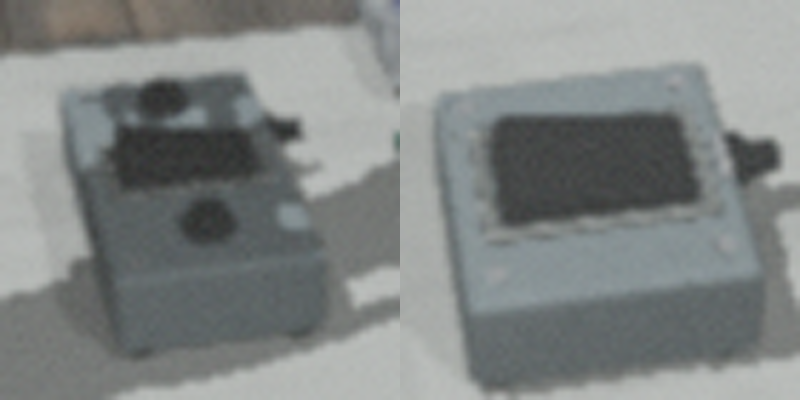

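The hand is clear. The dryer rocker (left half) looks as it did before the touch, and the lamp box (right half) hasn't been touched.

```bash
python3 -c "
from workcell import close_job; print(close_job())"
```

```text
the job is handed in; nothing more can be done
None
```

The dryer was already on: its ON end met the fingertip at about 58 mm and held firm at about 7 N without snapping over, so I left it on, did not touch the lamp switch, withdrew the hand, and handed the job in at about 10.5 s.

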